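# Set out the spacer bushes for an idler roller

## Robot

A 6-joint arm with a two-finger parallel gripper is mounted at the origin on the work surface. World frame = base frame: x ahead of the robot, y to its left, z up, the work surface at z = 0. Lengths are in m, angles in rad, forces in N, time in s.
With the tool pointing down it reaches from about 0.375 to 0.975 m from the base axis. Payload 3.8 kg.
Tool frame: the origin (TCP) lies on the centre line of the jaws, within the pads' length; the fingertips stand 14 mm ahead of it and the grasp point (between the pads) lies 5 mm behind it; z points along the fingers, x is the direction in which the jaws open and shut, and the axes are right-handed (so a half turn about z gives the same grasp; the last joint's range is limited). The gripper opens to 85 mm and grips with 20 to 120 N. Pads are 22 mm wide; open, the fingers measure 114 mm over their backs; the gripper's body (76 mm by 85 mm) begins 54 mm behind the grasp point. The pads swing forward as they close: fully open they stand 13 mm farther back than shut.
Start: joints at [-1.327, 0.264, 1.604, -0, 1.274, -0.037], TCP at [0.187, -0.649, 0.245] pointing down, gripper open.
Joint ranges: [-2.63, 2.63], [-0.94, 2.18], [0.31, 2.57], [-1.31, 4.45], [0, 2.66], [-2.55, 2.55]. Speed limits (rad/s): [2.57, 2.57, 3.14, 3.14, 3.14, 3.14].

## Interface

Orientations are given as a rotation vector (axis times angle).
In Python, from workcell import bot gives the robot as it stands. The module is installed in compiled form; this text tells all that it offers.
- The arm moves only by the tool arm_command, never from a script. Its argument "steps" is one flat list of numbers, 7 for each row, row after row: the shift along the tool's x, y, z in units of 30 mm (1.0 is 30 mm), then the turn, a rotation vector about the tool's x, y, z in units of 6 degrees (1.0 is 6 degrees), then the opening, from 0 (shut) to 1 (fully open). In form: [tx, ty, tz, ax, ay, az, fingers, tx, ty, tz, ax, ay, az, fingers, ...]. A call has 1 to 10 rows; each row shifts and turns the commanded pose from where the row before left it, along the tool's axes as they then stand; what a row does not reach is not made up. A row lasts 1/8 s, in which the tool goes at most 62.5 mm and 10.7 degrees, less where a joint would pass 70% of its speed; a pose out of reach is approached as far as the arm can. A call is refused whole if a number of a shift passes 1 or a number of a turn 1, either way. A call with a gripper value outside its range is refused whole. The fingers move at their own pace and stop on an object; "squeeze" is the grip in N (left out, the last holds). Time passes only in rows, so rows that do not move let the fingers close. It gives the time, the measured TCP pose, the force and the opening at its end, in the units of the state.
- bot.read_state(): the state, without advancing time (a new reading comes with each control period).
- bot.read_camera(name): name is "side" or "top" or "wrist"; returns a dict with "img" (480x640x3 uint8, red, green, blue), "camera_matrix" (3x3 intrinsics, pixels), "pose" (4x4, takes a point from camera to world coordinates); the wrist camera has in their place "T_tool_cam" (4x4, takes a point from camera to tool coordinates, whose origin is the TCP and whose axes are the tool frame's). Camera axes: x right, y down, z forward; pixel columns grow to the right and rows downward; lengths in m; the calibration is good to about 2 mm. The wrist camera is an equidistant fisheye: a pixel r from the principal point sees the ray r / f radians off the axis. A picture is of the moment at which its call begins: read the wrist's pose just before it. There is no depth.
- bot.finish_job(): hands the job in, once; it reports no verdict.
The state is a dict: "time": time; "q": joint angles; "joint_vel": joint speeds; "joint_torque": joint torques, N m; "tool_pos": TCP position; "tcp_rot": TCP orientation; "wrist_force": force on the tool from outside, world axes, zero at the start; "torque": the same for the moment, N m; "width": opening from 0.0 (shut) to 1.0 (fully open).
Only numpy, scipy, OpenCV 4.12 (cv2) and the standard library are available. Lean on these libraries where they do the work, as an engineer would, in place of code of your own. Each camera call takes 0.05 s, during which the arm holds its last target.

## Task

Set out the four steel spacer bushes for the roller build: stand one upright on the middle of each rubber pad of the wooden rail, in order of thickness, with the thickest on the pad next to the bronze end bell and each next one thinner, so that the thinnest stands beside the labyrinth seal. Leave the bell and the seal where they lie.

Things in the scene. Friction and masses are not known exactly. Their poses are not given: they have to be found in the camera images.
- bush_28_mid (a point): centre (half-way up, 22.5 mm above its foot) of the thinnest of four loose dark steel spacer bushes standing upright on the bench: plain tube, outside diameter 28 mm, bore 20 mm, height 45 mm; z is its axis, 0.1 kg or so
- bush_37_mid (a point): centre (half-way up, 22.5 mm above its foot) of the second thinnest of four loose dark steel spacer bushes standing upright on the bench: plain tube, outside diameter 37 mm, bore 20 mm, height 45 mm; z is its axis, 0.27 kg or so
- bush_46_mid (a point): centre (half-way up, 22.5 mm above its foot) of the second thickest of four loose dark steel spacer bushes standing upright on the bench: plain tube, outside diameter 46 mm, bore 20 mm, height 45 mm; z is its axis, 0.47 kg or so
- bush_55_mid (a point): centre (half-way up, 22.5 mm above its foot) of the thickest of four loose dark steel spacer bushes standing upright on the bench: plain tube, outside diameter 55 mm, bore 20 mm, height 45 mm; z is its axis, 0.73 kg or so
- pad_1: black round rubber pad, 64 mm across and 3 mm thick, one of four alike in a row at 80 mm spacing on a fixed flat wooden rail (340 x 90 mm, 12 mm thick, lying on the bench); this one is at the end of the rail on the robot's left. Origin at the centre of its underside, so its top is 3 mm above the origin and 15 mm above the bench; y runs along the row towards the robot's left, x across the row, away from the robot, z up
- pad_2: black round rubber pad, 64 mm across and 3 mm thick, one of four alike in a row at 80 mm spacing on a fixed flat wooden rail (340 x 90 mm, 12 mm thick, lying on the bench); this one is at the second place from the robot's left. Origin at the centre of its underside, so its top is 3 mm above the origin and 15 mm above the bench; y runs along the row towards the robot's left, x across the row, away from the robot, z up
- pad_3: black round rubber pad, 64 mm across and 3 mm thick, one of four alike in a row at 80 mm spacing on a fixed flat wooden rail (340 x 90 mm, 12 mm thick, lying on the bench); this one is at the third place from the robot's left. Origin at the centre of its underside, so its top is 3 mm above the origin and 15 mm above the bench; y runs along the row towards the robot's left, x across the row, away from the robot, z up
- pad_4: black round rubber pad, 64 mm across and 3 mm thick, one of four alike in a row at 80 mm spacing on a fixed flat wooden rail (340 x 90 mm, 12 mm thick, lying on the bench); this one is at the end of the rail on the robot's right. Origin at the centre of its underside, so its top is 3 mm above the origin and 15 mm above the bench; y runs along the row towards the robot's left, x across the row, away from the robot, z up
- end_bell: cast bronze end bell, a loose round flanged dome 96 mm across and 62 mm high, standing just beyond one end of the rail (either end), its centre about 105 mm from the nearest pad's centre; origin at the centre of its underside
- seal: grey steel labyrinth seal, a loose flat round disc with ring-shaped ridges, 96 mm across and 20 mm high, lying just beyond the other end of the rail; origin at the centre of its underside
Things that resemble listed ones, but are neither listed nor needed, are in the scene too. What is shaped like the part that bears bush_37_mid but purple is not meant.

How it is judged:
By the outcome, as a careful person would: the job done as asked, in the order asked, and still so for the second after the job is handed in, with the robot touching nothing.
It also fails if it takes over 112 s, if anything falls off the work surface, if the arm or the gripper's body presses on something with over 40 N, if the wrist force passes 120 N, or if a joint passes its speed limit or range.

## Working session

There is one attempt and no reset: what is moved stays moved. The work goes in short steps, Python scripts to look and compute and a tool call to move; the robot and the scene stay as the last step left them, time stands still between calls to the robot, and variables do not carry over. Pictures are saved under pics/ and viewed, and the job is handed in when it is done.

Besides the shell and the picture viewer there is one more tool, called after ">>>" as name(argument=value, ...) on one line, values as JSON. arm_command: Moves the arm, as the interface text tells. Its arguments: {"type":"object","properties":{"steps":{"type":"array","items":{"type":"number"}},"squeeze":{"type":"number"}},"required":["steps"]}

```bash
mkdir -p pics; cat > look.py <<'E'
import cv2,numpy as np,sys
from workcell import bot
def snap(name,tag):
    s=bot.read_state(); c=bot.read_camera(name)
    cv2.imwrite(f'pics/{tag}.png',c['img'][:,:,::-1])
    np.savez(f'pics/{tag}.npz',**{k:np.array(v) for k,v in c.items()},tp=s['tool_pos'],tr=s['tcp_rot'])
    return s,c
E
python3 - <<'E'
from look import *
for n in ['top','side','wrist']:
    s,c=snap(n,n+'0'); print(n,{k:np.round(v,3).tolist() for k,v in c.items() if k!='img'})
print(s)
E
```

```text
top {'camera_matrix': [[436.04, 0.0, 322.162], [0.0, 436.04, 230.227], [0.0, 0.0, 1.0]], 'pose': [[0.024, -0.978, 0.205, 0.387], [-1.0, -0.024, 0.003, 0.009], [0.002, -0.205, -0.979, 0.733], [0.0, 0.0, 0.0, 1.0]]}
side {'camera_matrix': [[497.844, 0.0, 315.222], [0.0, 497.844, 237.09], [0.0, 0.0, 1.0]], 'pose': [[0.964, -0.117, 0.241, 0.308], [-0.267, -0.476, 0.838, -0.654], [0.017, -0.871, -0.49, 0.449], [0.0, 0.0, 0.0, 1.0]]}
wrist {'camera_matrix': [[371.648, 0.0, 322.524], [0.0, 371.648, 240.145], [0.0, 0.0, 1.0]], 'T_tool_cam': [[1.0, -0.001, -0.0, -0.001], [0.001, 0.965, 0.263, -0.067], [0.0, -0.263, 0.965, -0.129], [0.0, 0.0, 0.0, 1.0]]}
{'time': 0.1, 'q': array([-1.32686544e+00,  2.64693832e-01,  1.60523464e+00, -7.63098723e-06,
        1.27373849e+00, -3.69051705e-02]), 'joint_vel': array([ 0.00030245, -0.0030029 , -0.00217291, -0.0005013 ,  0.00029833,
       -0.000994  ]), 'joint_torque': array([-1.84525061e-04, -5.16706681e+01, -3.68590665e+01, -1.04550279e-04,
        6.29885093e-03,  8.57587196e-06]), 'tool_pos': array([ 0.18691967, -0.64793477,  0.24407724]), 'tcp_rot': array([-2.50944457,  1.88788475,  0.00253589]), 'wrist_force': array([ 0.59352041, -0.08884362,  0.10867574]), 'torque': array([-0.02105692,  0.02280868, -0.05670448]), 'width': 0.9994144699809733}
```

View pics/top0.png

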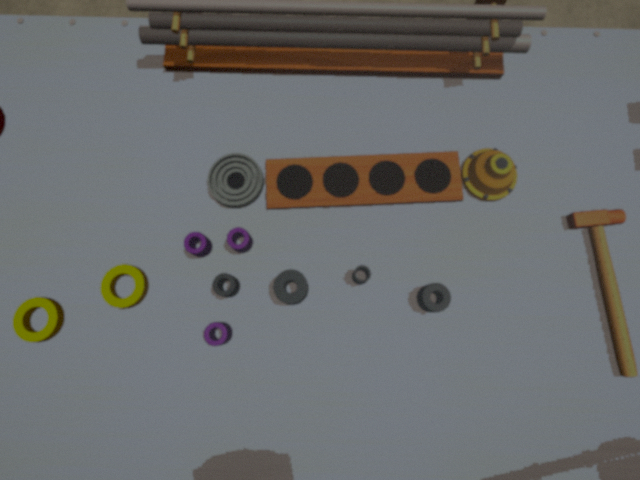

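View pics/side0.png

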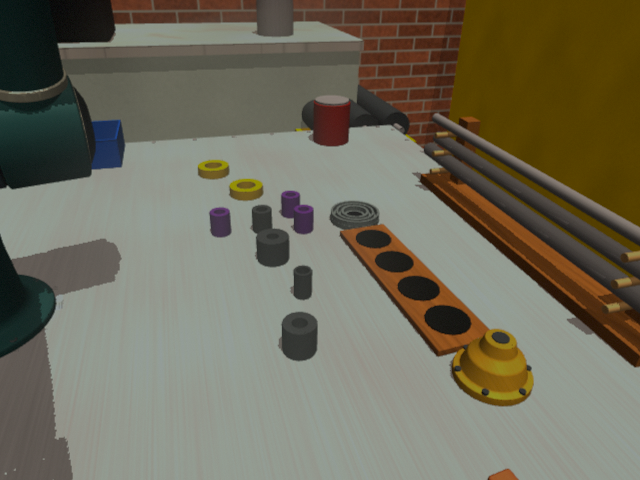

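View pics/wrist0.png

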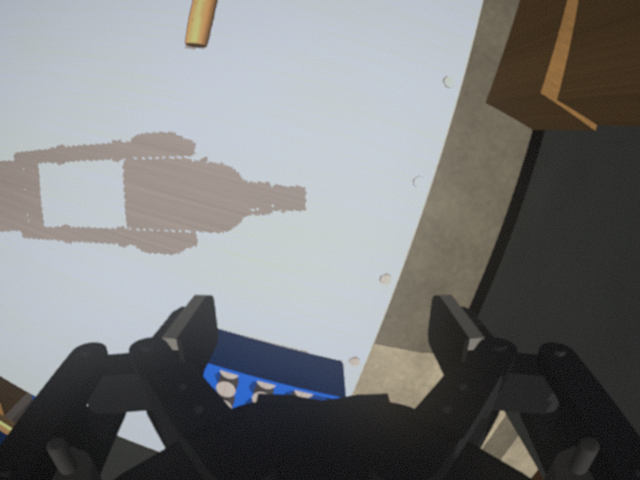

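The bell is at the robot's right end (pad_4) and the seal at the left end (pad_1). The dark bushes in the top view are at about (226,285), (290,287), (361,274) and (434,298). The purple and yellow rings are decoys. I'll enlarge the view next.

```bash
python3 - <<'E'
import cv2
a=cv2.imread('pics/top0.png')
cv2.imwrite('pics/c1.png',cv2.resize(a[250:330,200:330],None,fx=6,fy=6,interpolation=cv2.INTER_CUBIC))
cv2.imwrite('pics/c2.png',cv2.resize(a[250:330,335:465],None,fx=6,fy=6,interpolation=cv2.INTER_CUBIC))
cv2.imwrite('pics/c3.png',cv2.resize(a[130:230,260:470],None,fx=3.8,fy=3.8,interpolation=cv2.INTER_CUBIC))
E
```

```text
(no output)
```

View pics/c1.png

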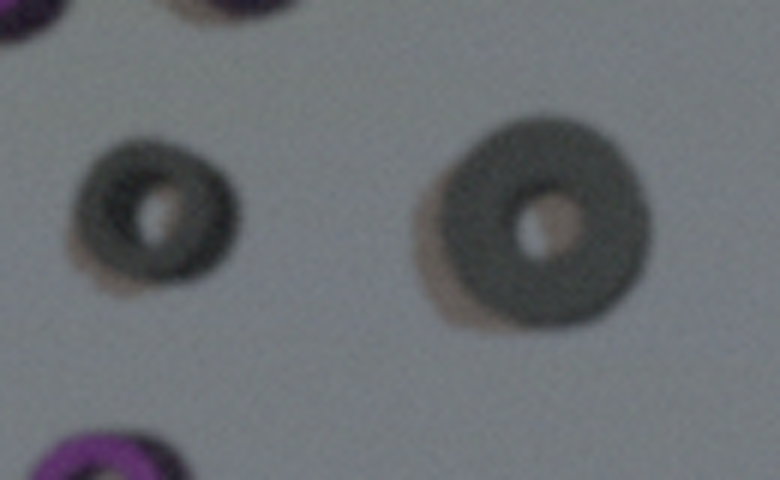

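View pics/c2.png

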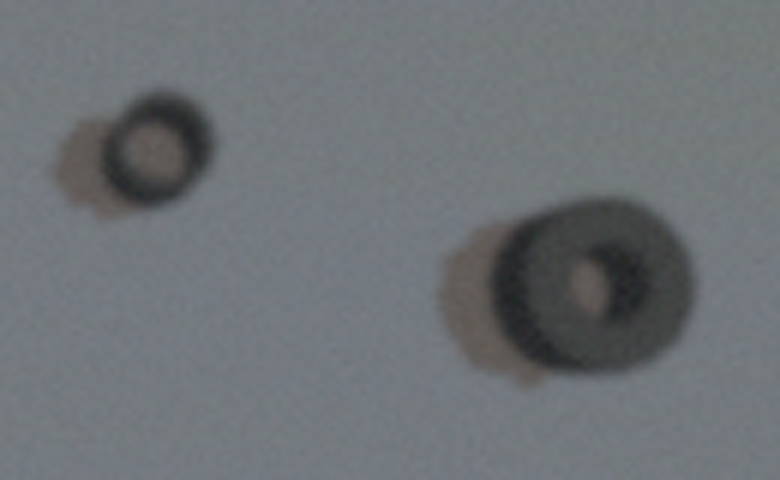

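View pics/c3.png

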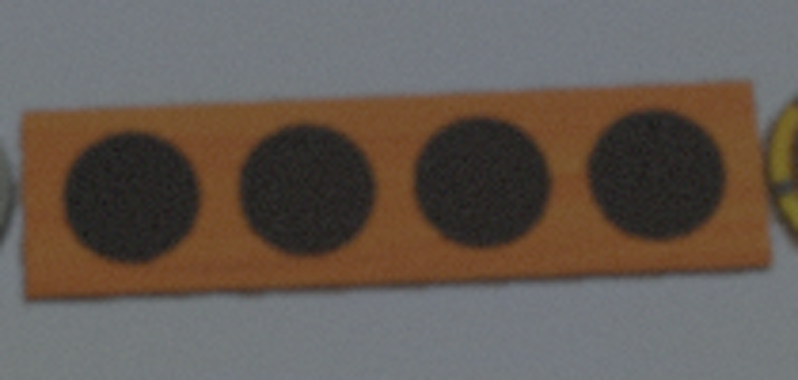

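```bash
cat > geo.py <<'E'
import numpy as np,cv2
def ray(d,u,v,z):
    K=d['camera_matrix'];P=d['pose']
    r=P[:3,:3]@np.linalg.solve(K,[u,v,1.]); o=P[:3,3]
    return o+r*(z-o[2])/r[2]
def proj(d,p):
    q=np.linalg.inv(d['pose'])@np.append(p,1); r=d['camera_matrix']@q[:3]; return r[:2]/r[2]
E
python3 - <<'E'
from geo import *
d=np.load('pics/top0.npz')
T={'37':(146,207,200),'55':(545,221,200),'28':(162,141,335),'46':(607,284,335)}
for k,(x,y,x0) in T.items():
    u=(x+.5)/6-.5+x0; v=(y+.5)/6-.5+250
    print(k,ray(d,u,v,.045).round(4))
for x,y in [(132,197),(307,189.5),(482.5,181.5),(656,175)]:
    u=(x+.5)/3.8-.5+260; v=(y+.5)/3.8-.5+130
    print('pad',ray(d,u,v,.015).round(4))
# overlays
for cam in ['top','side']:
    d=np.load(f'pics/{cam}0.npz'); im=d['img'][:,:,::-1].copy(); im=cv2.resize(im,None,fx=4,fy=4,interpolation=cv2.INTER_CUBIC)
    t=np.linspace(0,2*np.pi,60)
    dt=np.load('pics/top0.npz')
    for k,(x,y,x0) in T.items():
        p=ray(dt,(x+.5)/6-.5+x0,(y+.5)/6-.5+250,.045)
        for z in [.045,0]:
            pts=np.array([proj(d,[p[0]+int(k)/2000*np.cos(a),p[1]+int(k)/2000*np.sin(a),z]) for a in t])
            cv2.polylines(im,[((pts+.5)*4-.5).astype(int)],True,(0,255,0) if z else (0,0,255),1)
    for x,y in [(132,197),(307,189.5),(482.5,181.5),(656,175)]:
        p=ray(dt,(x+.5)/3.8-.5+260,(y+.5)/3.8-.5+130,.015)
        pts=np.array([proj(d,[p[0]+.032*np.cos(a),p[1]+.032*np.sin(a),.015]) for a in t])
        cv2.polylines(im,[((pts+.5)*4-.5).astype(int)],True,(0,255,0),1)
    im= im[560:1280,800:1880] if cam=='top' else im[720:1480,800:1960]
    cv2.imwrite(f'pics/ov_{cam}.png',cv2.resize(im,None,fx=.69,fy=.69,interpolation=cv2.INTER_AREA))
E
```

```text
37 [0.4406 0.1636 0.045 ]
55 [0.4395 0.0591 0.045 ]
28 [ 0.4632 -0.0525  0.045 ]
46 [ 0.4287 -0.1686  0.045 ]
pad [0.6217 0.0615 0.015 ]
pad [ 0.6272 -0.0178  0.015 ]
pad [ 0.633  -0.0974  0.015 ]
pad [ 0.638  -0.1763  0.015 ]
```

View pics/ov_top.png

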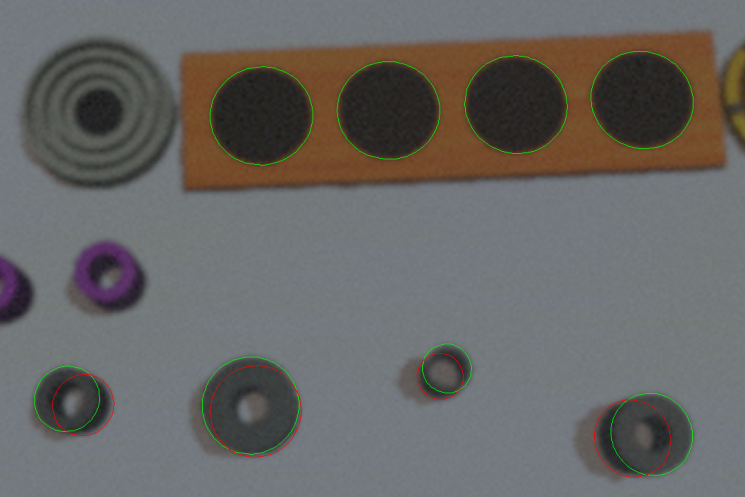

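View pics/ov_side.png

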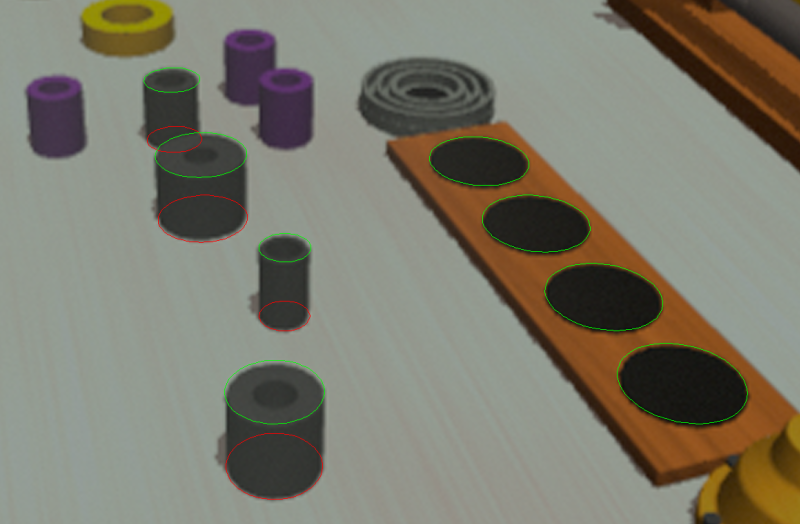

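Both overlays fit the images closely, so I trust the positions. pad_4 is next to the bell and pad_1 is by the seal, and I'll place 46 on pad_3, 55 on pad_4, 28 on pad_1 and 37 on pad_2.

```bash
cat > plan.py <<'E'
import numpy as np,json,sys
from scipy.spatial.transform import Rotation as R
from workcell import bot
YAW=0.068
B={'37':(.4406,.1636),'55':(.4395,.0591),'28':(.4632,-.0525),'46':(.4287,-.1686)}
P={1:(.6217,.0615),2:(.6272,-.0178),3:(.633,-.0974),4:(.638,-.1763)}
def down(yaw): return R.from_matrix(np.array([[np.cos(yaw),np.sin(yaw),0],[np.sin(yaw),-np.cos(yaw),0],[0,0,-1]]))
def plan(wps):
    """wps: (xyz, nrows, finger); starts from measured pose"""
    s=bot.read_state(); p=np.array(s['tool_pos']); r=R.from_rotvec(s['tcp_rot']); rows=[]
    rg=down(YAW)
    for xyz,n,f in wps:
        xyz=np.array(xyz); 
        for i in range(n):
            d=r.inv().apply((xyz-p)/(n-i))/.03
            w=np.degrees((r.inv()*rg).as_rotvec())/(n-i)/6
            d=np.round(d,2); w=np.round(w,2)
            if max(abs(d).max(),abs(w).max())>1: print('TOO BIG',d,w)
            p=p+r.apply(d*.03); r=r*R.from_rotvec(np.radians(w*6))
            rows.append([*d.tolist(),*w.tolist(),f])
    for i in range(0,len(rows),10):
        print('CALL',i//10); 
        print(', '.join(f'{v:g}' for row in rows[i:i+10] for v in row).replace('-0,','0,'))
    print('end',p.round(4))
def st():
    s=bot.read_state(); m=R.from_rotvec(s['tcp_rot']).as_matrix()
    print('t',round(s['time'],2),'p',np.round(s['tool_pos'],4),'yaw',round(np.arctan2(m[1,0],m[0,0]),3),'tilt',np.round(m[:2,2],4),'F',np.round(s['wrist_force'],1),'w',round(s['width'],3))
E
python3 -c "
from plan import *
st(); plan([((*B['46'],.12),20,1)])"
```

```text
t 0.15 p [ 0.1869 -0.648   0.2442] yaw -1.29 tilt [-0.0004  0.0017] F [-0.   0.   0.2] w 0.998
CALL 0
-0.66, -0.61, 0.21, 0, 0, -0.65, 1, -0.61, -0.65, 0.21, 0, 0, -0.65, 1, -0.57, -0.69, 0.21, 0, 0, -0.65, 1, -0.52, -0.73, 0.21, 0, 0, -0.65, 1, -0.47, -0.76, 0.21, 0, 0, -0.65, 1, -0.41, -0.79, 0.21, 0, 0, -0.65, 1, -0.36, -0.82, 0.21, 0, 0, -0.65, 1, -0.3, -0.84, 0.21, 0, 0, -0.65, 1, -0.25, -0.86, 0.21, 0, 0, -0.65, 1, -0.19, -0.88, 0.21, 0, 0, -0.65, 1
CALL 1
-0.13, -0.89, 0.21, 0, 0, -0.65, 1, -0.06, -0.89, 0.21, 0, 0, -0.65, 1, 0, -0.89, 0.21, 0, 0, -0.65, 1, 0.06, -0.89, 0.2, 0, 0, -0.65, 1, 0.12, -0.89, 0.21, 0, 0, -0.64, 1, 0.17, -0.88, 0.2, 0, 0, -0.65, 1, 0.23, -0.86, 0.21, 0, 0, -0.64, 1, 0.29, -0.85, 0.2, -0.01, 0, -0.65, 1, 0.35, -0.82, 0.21, 0, 0, -0.64, 1, 0.41, -0.8, 0.2, -0.01, 0, -0.65, 1
end [ 0.4288 -0.1686  0.1201]
```

>>> arm_command(steps=[-0.66, -0.61, 0.21, 0, 0, -0.65, 1, -0.61, -0.65, 0.21, 0, 0, -0.65, 1, -0.57, -0.69, 0.21, 0, 0, -0.65, 1, -0.52, -0.73, 0.21, 0, 0, -0.65, 1, -0.47, -0.76, 0.21, 0, 0, -0.65, 1, -0.41, -0.79, 0.21, 0, 0, -0.65, 1, -0.36, -0.82, 0.21, 0, 0, -0.65, 1, -0.3, -0.84, 0.21, 0, 0, -0.65, 1, -0.25, -0.86, 0.21, 0, 0, -0.65, 1, -0.19, -0.88, 0.21, 0, 0, -0.65, 1])

```text
time: 1.4
tool_pos: [0.3079, -0.4078, 0.1818]
tcp_rot: [-2.998, 0.939, 0.0]
wrist_force: [1.2, 0.2, -0.0]
width: 0.996
```

>>> arm_command(steps=[-0.13, -0.89, 0.21, 0, 0, -0.65, 1, -0.06, -0.89, 0.21, 0, 0, -0.65, 1, 0, -0.89, 0.21, 0, 0, -0.65, 1, 0.06, -0.89, 0.2, 0, 0, -0.65, 1, 0.12, -0.89, 0.21, 0, 0, -0.64, 1, 0.17, -0.88, 0.2, 0, 0, -0.65, 1, 0.23, -0.86, 0.21, 0, 0, -0.64, 1, 0.29, -0.85, 0.2, 0, 0, -0.65, 1, 0.35, -0.82, 0.21, 0, 0, -0.64, 1, 0.41, -0.8, 0.2, 0, 0, -0.65, 1])

```text
time: 2.65
tool_pos: [0.4291, -0.1684, 0.1201]
tcp_rot: [-3.14, -0.111, 0.0]
wrist_force: [0.7, -0.6, 0.7]
width: 1.001
```

>>> arm_command(steps=[0, 0, 0, 0, 0, 0, 1, 0, 0, 0, 0, 0, 0, 1])

```text
time: 2.9
tool_pos: [0.4288, -0.1696, 0.1205]
tcp_rot: [3.139, 0.107, -0.001]
wrist_force: [0.5, -0.1, -0.9]
width: 0.999
```

```bash
python3 - <<'E'
from plan import *; from look import *
st(); s,c=snap('wrist','w1'); plan([((*B['46'],.05),3,1),((*B['46'],.014),4,1),((*B['46'],.014),1,1)])
E
```

```text
t 2.9 p [ 0.4288 -0.1696  0.1205] yaw 0.068 tilt [-0.0003 -0.0003] F [ 0.5 -0.1 -0.9] w 0.999
CALL 0
0, -0.01, 0.78, 0, 0, 0, 1, 0, -0.02, 0.79, 0, 0, 0, 1, 0, -0.01, 0.78, 0, 0, -0.01, 1, 0, 0, 0.3, 0, 0, 0, 1, 0, 0, 0.3, 0, 0, 0, 1, 0, 0, 0.3, 0, 0, 0, 1, 0, 0, 0.3, 0, 0, 0, 1, 0, 0, 0, 0, 0, 0, 1
end [ 0.4288 -0.1687  0.0141]
```

View pics/w1.png

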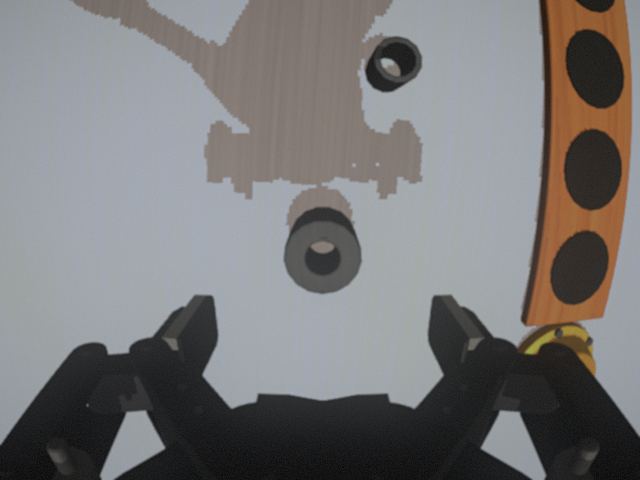

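The wrist view shows the 46 mm bush at (322,257), against a prediction of (322,259), so I can descend.

>>> arm_command(steps=[0, -0.01, 0.78, 0, 0, 0, 1, 0, -0.02, 0.79, 0, 0, 0, 1, 0, -0.01, 0.78, 0, 0, 0, 1, 0, 0, 0.3, 0, 0, 0, 1, 0, 0, 0.3, 0, 0, 0, 1, 0, 0, 0.3, 0, 0, 0, 1, 0, 0, 0.3, 0, 0, 0, 1, 0, 0, 0, 0, 0, 0, 1])

```text
time: 3.95
tool_pos: [0.4283, -0.1678, 0.0133]
tcp_rot: [-3.139, -0.107, 0.002]
wrist_force: [0.7, 0.7, -0.1]
width: 0.999
```

>>> arm_command(steps=[0, 0, 0, 0, 0, 0, 0.2, 0, 0, 0, 0, 0, 0, 0.2, 0, 0, 0, 0, 0, 0, 0.2, 0, 0, 0, 0, 0, 0, 0.2, 0, 0, 0, 0, 0, 0, 0.2, 0, 0, 0, 0, 0, 0, 0.2, 0, 0, 0, 0, 0, 0, 0.2], squeeze=60)

```text
time: 4.82
tool_pos: [0.4293, -0.1683, 0.0147]
tcp_rot: [3.139, 0.107, 0.001]
wrist_force: [-2.6, -0.2, 6.6]
width: 0.516
```

```bash
python3 - <<'E'
from plan import *
st(); plan([((*B['46'],.02),1,.2),((*B['46'],.12),4,.2),((*P[3],.12),9,.2),((*P[3],.12),2,.2)])
E
```

```text
t 4.83 p [ 0.4293 -0.1683  0.0147] yaw 0.068 tilt [ 0.0007 -0.0004] F [-2.6 -0.2  6.6] w 0.516
CALL 0
-0.02, 0.01, -0.18, 0, -0.01, 0, 0.2, 0, 0, -0.83, 0, 0, 0, 0.2, 0, 0, -0.83, 0, 0, 0, 0.2, 0, 0, -0.84, 0, 0, 0, 0.2, 0, 0, -0.83, 0, 0, 0, 0.2, 0.77, -0.21, 0, 0, 0, 0, 0.2, 0.77, -0.21, 0, 0, 0, 0, 0.2, 0.77, -0.21, 0, 0, 0, 0, 0.2, 0.77, -0.21, 0, 0, 0, 0, 0.2, 0.77, -0.21, 0, 0, 0, 0, 0.2
CALL 1
0.78, -0.21, 0, 0, 0, 0, 0.2, 0.77, -0.21, 0, 0, 0, 0, 0.2, 0.78, -0.22, 0, 0, 0, 0, 0.2, 0.77, -0.21, 0, 0, 0, 0, 0.2, 0, 0, 0, 0, 0, 0, 0.2, 0, 0, 0, 0, 0, 0, 0.2
end [ 0.6329 -0.0975  0.1199]
```

>>> arm_command(steps=[0, 0, -0.18, 0, 0, 0, 0.2, 0, 0, -0.83, 0, 0, 0, 0.2, 0, 0, -0.83, 0, 0, 0, 0.2, 0, 0, -0.84, 0, 0, 0, 0.2, 0, 0, -0.83, 0, 0, 0, 0.2])

```text
time: 5.45
tool_pos: [0.4277, -0.1675, 0.119]
tcp_rot: [-3.139, -0.107, 0.003]
wrist_force: [0.2, -0.8, -5.7]
width: 0.522
```

```bash
python3 - <<'E'
from plan import *; from look import *
st(); s,c=snap('side','s1'); cv2.imwrite('pics/s1c.png',cv2.resize(c['img'][150:430,200:520,::-1],None,fx=2,fy=2))
plan([((*P[3],.12),9,.2),((*P[3],.12),2,.2)])
E
```

```text
t 5.45 p [ 0.4277 -0.1675  0.119 ] yaw 0.068 tilt [-0.0021  0.0011] F [ 0.2 -0.8 -5.7] w 0.522
CALL 0
0.77, -0.21, 0.01, 0, 0, 0, 0.2, 0.77, -0.21, 0.01, 0, 0, 0, 0.2, 0.77, -0.21, 0.01, 0, 0, 0, 0.2, 0.77, -0.21, 0.01, 0, 0, 0, 0.2, 0.77, -0.21, 0.01, 0, -0.01, 0, 0.2, 0.77, -0.21, 0.01, 0, 0, 0, 0.2, 0.76, -0.22, 0.01, 0, -0.01, 0, 0.2, 0.77, -0.21, 0.01, 0.01, 0, 0, 0.2, 0.76, -0.22, 0.02, 0, -0.01, 0, 0.2, 0, 0, 0, 0, 0, 0, 0.2
CALL 1
0, 0, 0, 0, 0, 0, 0.2
end [ 0.633  -0.0973  0.1199]
```

View pics/s1c.png

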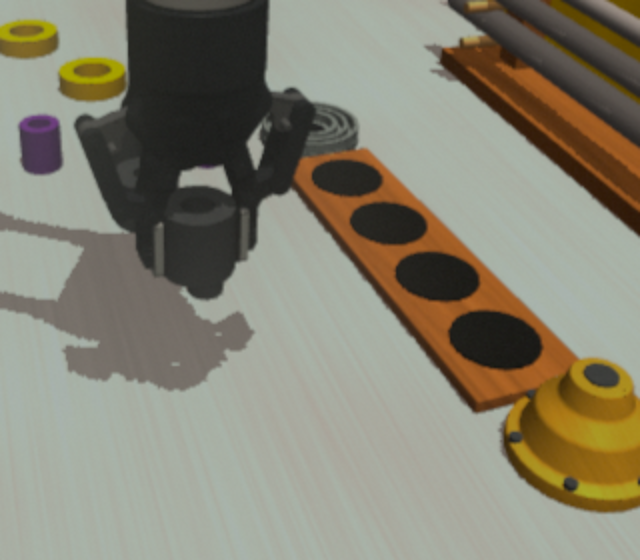

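The 46 mm bush is held upright and has lifted clear.

>>> arm_command(steps=[0.77, -0.21, 0.01, 0, 0, 0, 0.2, 0.77, -0.21, 0.01, 0, 0, 0, 0.2, 0.77, -0.21, 0.01, 0, 0, 0, 0.2, 0.77, -0.21, 0.01, 0, 0, 0, 0.2, 0.77, -0.21, 0.01, 0, 0, 0, 0.2, 0.77, -0.21, 0.01, 0, 0, 0, 0.2, 0.76, -0.22, 0.01, 0, 0, 0, 0.2, 0.77, -0.21, 0.01, 0, 0, 0, 0.2, 0.76, -0.22, 0.01, 0, 0, 0, 0.2, 0, 0, 0, 0, 0, 0, 0.2])

```text
time: 6.75
tool_pos: [0.6338, -0.0949, 0.1143]
tcp_rot: [-3.139, -0.11, 0.002]
wrist_force: [0.5, -0.2, -4.8]
width: 0.522
```

>>> arm_command(steps=[0, 0, 0, 0, 0, 0, 0.2])

```text
time: 6.88
tool_pos: [0.6313, -0.0959, 0.1144]
tcp_rot: [-3.139, -0.109, 0.005]
wrist_force: [-0.1, 0.4, -5.7]
width: 0.522
```

```bash
python3 - <<'E'
from plan import *; from look import *
st(); s,c=snap('wrist','w2');st();st()
plan([((*P[3],.05),3,.2),((*P[3],.031),2,.2),((*P[3],.031),2,.2)])
E
```

```text
t 6.88 p [ 0.6313 -0.0959  0.1144] yaw 0.069 tilt [-0.0035  0.0006] F [-0.1  0.4 -5.7] w 0.522
t 6.92 p [ 0.631  -0.0962  0.1148] yaw 0.069 tilt [-0.0031  0.0005] F [-0.3 -0.2 -5.5] w 0.521
t 6.92 p [ 0.631  -0.0962  0.1148] yaw 0.069 tilt [-0.0031  0.0005] F [-0.3 -0.2 -5.5] w 0.521
CALL 0
0.02, 0.02, 0.72, 0, 0.01, 0, 0.2, 0.02, 0.01, 0.72, 0, 0.01, 0, 0.2, 0.03, 0.02, 0.72, -0.01, 0.01, 0.01, 0.2, 0, 0, 0.32, 0, 0, 0, 0.2, 0, 0, 0.31, 0, 0, 0, 0.2, 0, 0, 0, 0, 0, 0, 0.2, 0, 0, 0, 0, 0, 0, 0.2
end [ 0.6331 -0.0975  0.0311]
```

View pics/w2.png

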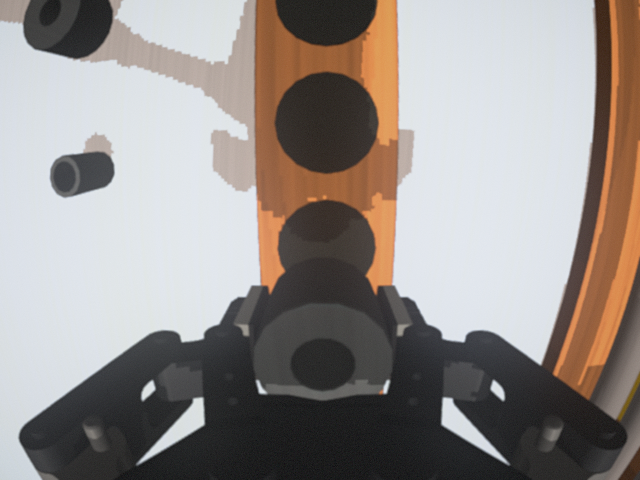

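>>> arm_command(steps=[0.02, 0.02, 0.72, 0, 0, 0, 0.2, 0.02, 0.01, 0.72, 0, 0, 0, 0.2, 0.03, 0.02, 0.72, 0, 0, 0, 0.2, 0, 0, 0.31, 0, 0, 0, 0.2, 0, 0, 0.26, 0, 0, 0, 0.2, 0, 0, 0, 0, 0, 0, 0.2, 0, 0, 0, 0, 0, 0, 0.2])

```text
time: 7.8
tool_pos: [0.6348, -0.0983, 0.0355]
tcp_rot: [3.139, 0.107, 0.003]
wrist_force: [0.1, 0.2, -5.6]
width: 0.516
```

```bash
python3 - <<'E'
from plan import *; from look import *
st(); s,c=snap('side','s2'); st(); cv2.imwrite('pics/s2c.png',cv2.resize(c['img'][200:380,300:560,::-1],None,fx=3,fy=3,interpolation=2))
plan([((*P[3],.0297),2,.2)])
E
```

```text
t 7.8 p [ 0.6348 -0.0983  0.0355] yaw 0.068 tilt [ 0.0016 -0.0003] F [ 0.1  0.2 -5.6] w 0.516
t 7.85 p [ 0.6349 -0.0983  0.0357] yaw 0.068 tilt [ 0.0018 -0.0004] F [ 0.8  1.1 -4.4] w 0.523
CALL 0
-0.03, -0.02, 0.1, 0, -0.01, 0, 0.2, -0.03, -0.02, 0.1, 0, -0.01, 0, 0.2
end [ 0.633  -0.0973  0.0297]
```

View pics/s2c.png

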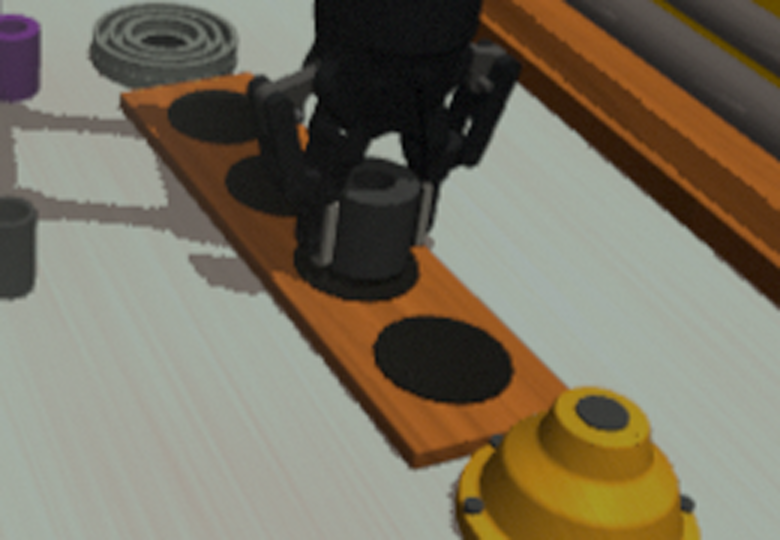

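>>> arm_command(steps=[0, 0, 0, 0, 0, 0, 0.2, 0, 0, 0, 0, 0, 0, 0.2, 0, 0, 0, 0, 0, 0, 0.2, 0, 0, 0, 0, 0, 0, 0.2])

```text
time: 8.35
tool_pos: [0.634, -0.0982, 0.0347]
tcp_rot: [-3.14, -0.107, -0.0]
wrist_force: [-0.0, -0.4, -5.6]
width: 0.52
```

```bash
python3 - <<'E'
from plan import *
st()
plan([((*P[3],.0297),3,.2)])
E
```

```text
t 8.35 p [ 0.634  -0.0982  0.0347] yaw 0.068 tilt [0.0001 0.    ] F [-0.  -0.4 -5.6] w 0.52
CALL 0
-0.01, -0.01, 0.06, 0, 0, 0, 0.2, -0.01, -0.01, 0.05, 0, 0, 0, 0.2, -0.01, -0.01, 0.06, 0, 0, 0, 0.2
end [ 0.6331 -0.0973  0.0296]
```

>>> arm_command(steps=[-0.01, -0.01, 0.06, 0, 0, 0, 0.2, -0.01, -0.01, 0.06, 0, 0, 0, 0.2, -0.01, -0.01, 0.04, 0, 0, 0, 0.2, 0, 0, 0, 0, 0, 0, 0.2, 0, 0, 0, 0, 0, 0, 0.2, 0, 0, 0, 0, 0, 0, 0.2])

```text
time: 9.1
tool_pos: [0.6331, -0.0973, 0.0298]
tcp_rot: [-3.14, -0.107, 0.0]
wrist_force: [0.3, -0.7, -5.5]
width: 0.518
```

```bash
python3 - <<'E'
from plan import *
st()
E
```

```text
t 9.1 p [ 0.6331 -0.0973  0.0298] yaw 0.068 tilt [-0.0001  0.    ] F [ 0.3 -0.7 -5.5] w 0.518
```

Force shows the bush isn't touching the pad yet, so I'll lower it in 0.6 mm steps.

>>> arm_command(steps=[0, 0, 0.02, 0, 0, 0, 0.2, 0, 0, 0, 0, 0, 0, 0.2, 0, 0, 0, 0, 0, 0, 0.2])

```text
time: 9.48
tool_pos: [0.6331, -0.0974, 0.0297]
tcp_rot: [3.14, 0.107, 0.0]
wrist_force: [-2.1, 0.8, 0.1]
width: 0.52
```

>>> arm_command(steps=[0, 0, 0.02, 0, 0, 0, 0.2, 0, 0, 0, 0, 0, 0, 0.2, 0, 0, 0, 0, 0, 0, 0.2])

```text
time: 9.85
tool_pos: [0.6332, -0.0973, 0.0297]
tcp_rot: [-3.14, -0.107, -0.0]
wrist_force: [-4.9, 0.9, 6.0]
width: 0.52
```

>>> arm_command(steps=[0, 0, 0, 0, 0, 0, 0.6, 0, 0, 0, 0, 0, 0, 0.9, 0, 0, 0, 0, 0, 0, 1, 0, 0, 0, 0, 0, 0, 1, 0, 0, -0.3, 0, 0, 0, 1, 0, 0, -0.8, 0, 0, 0, 1, 0, 0, -0.9, 0, 0, 0, 1, 0, 0, -0.9, 0, 0, 0, 1, 0, 0, 0, 0, 0, 0, 1, 0, 0, 0, 0, 0, 0, 1])

```text
time: 11.1
tool_pos: [0.6327, -0.0973, 0.1152]
tcp_rot: [-3.14, -0.107, 0.001]
wrist_force: [0.0, -0.1, 0.3]
width: 1.001
```

```bash
python3 - <<'E'
from plan import *; from look import *
st(); s,c=snap('wrist','w3')
plan([((*B['55'],.12),9,1),((*B['55'],.12),5,1)])
E
```

```text
t 11.1 p [ 0.6327 -0.0973  0.1152] yaw 0.068 tilt [-0.0005  0.0001] F [ 0.  -0.1  0.3] w 1.001
CALL 0
-0.67, -0.63, -0.02, 0, 0, 0, 1, -0.67, -0.63, -0.02, 0, 0, 0, 1, -0.67, -0.62, -0.02, 0, 0, 0, 1, -0.67, -0.63, -0.02, 0, 0, 0, 1, -0.67, -0.62, -0.02, 0, 0, 0, 1, -0.68, -0.63, -0.02, 0, 0, 0, 1, -0.67, -0.62, -0.02, 0, 0.01, 0, 1, -0.68, -0.63, -0.02, 0, 0, 0, 1, -0.67, -0.62, -0.01, -0.01, 0.01, 0, 1, 0, 0, 0, 0, 0, 0, 1
CALL 1
0, 0, 0, 0, 0, 0, 1, 0, 0, 0, 0, 0, 0, 1, 0, 0, 0, 0, 0, 0, 1, 0, 0, 0, 0, 0, 0, 1
end [0.4396 0.059  0.12  ]
```

View pics/w3.png

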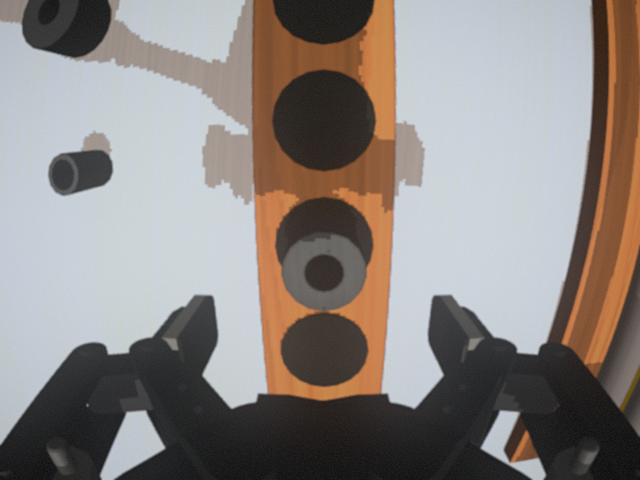

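The 46 mm bush stands on pad_3, with its top at (324,272) and in line with the pad. The 55 mm bush is next.

>>> arm_command(steps=[-0.67, -0.63, -0.02, 0, 0, 0, 1, -0.67, -0.63, -0.02, 0, 0, 0, 1, -0.67, -0.62, -0.02, 0, 0, 0, 1, -0.67, -0.63, -0.02, 0, 0, 0, 1, -0.67, -0.62, -0.02, 0, 0, 0, 1, -0.68, -0.63, -0.02, 0, 0, 0, 1, -0.67, -0.62, -0.02, 0, 0, 0, 1, -0.68, -0.63, -0.02, 0, 0, 0, 1, -0.67, -0.62, -0.01, 0, 0, 0, 1, 0, 0, 0, 0, 0, 0, 1])

```text
time: 12.4
tool_pos: [0.438, 0.0594, 0.1191]
tcp_rot: [3.14, 0.11, -0.006]
wrist_force: [-0.6, -0.3, 0.3]
width: 1.001
```

>>> arm_command(steps=[0, 0, 0, 0, 0, 0, 1, 0, 0, 0, 0, 0, 0, 1, 0, 0, 0, 0, 0, 0, 1, 0, 0, 0, 0, 0, 0, 1])

```text
time: 12.9
tool_pos: [0.4408, 0.0585, 0.1208]
tcp_rot: [3.14, 0.106, -0.0]
wrist_force: [-0.6, 0.0, 0.0]
width: 1.005
```

```bash
python3 - <<'E'
from plan import *; from look import *
st(); s,c=snap('wrist','w4'); plan([((*B['55'],.05),3,1),((*B['55'],.014),4,1),((*B['55'],.014),3,1)])
E
```

```text
t 12.9 p [0.4408 0.0585 0.1208] yaw 0.068 tilt [-0. -0.] F [-0.6  0.   0. ] w 1.005
CALL 0
-0.01, -0.01, 0.79, 0, 0, 0, 1, -0.01, -0.01, 0.78, 0, 0, 0, 1, -0.02, 0, 0.79, 0, 0, 0, 1, 0, 0, 0.3, 0, 0, 0, 1, 0, 0, 0.3, 0, 0, 0, 1, 0, 0, 0.3, 0, 0, 0, 1, 0, 0, 0.3, 0, 0, 0, 1, 0, 0, 0, 0, 0, 0, 1, 0, 0, 0, 0, 0, 0, 1, 0, 0, 0, 0, 0, 0, 1
end [0.4395 0.0591 0.014 ]
```

View pics/w4.png

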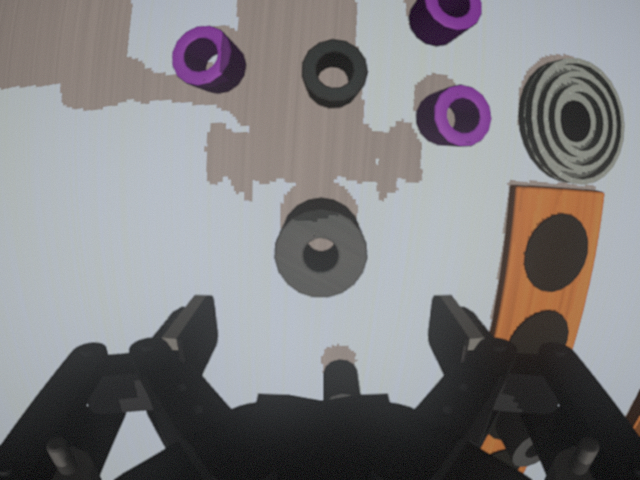

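The 55 mm bush is centred at (321,254), so I'll descend and grip.

>>> arm_command(steps=[-0.01, -0.01, 0.79, 0, 0, 0, 1, -0.01, -0.01, 0.78, 0, 0, 0, 1, -0.02, 0, 0.79, 0, 0, 0, 1, 0, 0, 0.3, 0, 0, 0, 1, 0, 0, 0.3, 0, 0, 0, 1, 0, 0, 0.3, 0, 0, 0, 1, 0, 0, 0.3, 0, 0, 0, 1, 0, 0, 0, 0, 0, 0, 1, 0, 0, 0, 0, 0, 0, 1])

```text
time: 14.08
tool_pos: [0.4394, 0.0593, 0.0141]
tcp_rot: [3.14, 0.107, 0.0]
wrist_force: [-0.4, 0.4, -0.4]
width: 1.003
```

>>> arm_command(steps=[0, 0, 0, 0, 0, 0, 0.3, 0, 0, 0, 0, 0, 0, 0.3, 0, 0, 0, 0, 0, 0, 0.3, 0, 0, 0, 0, 0, 0, 0.3, 0, 0, 0, 0, 0, 0, 0.3, 0, 0, 0, 0, 0, 0, 0.3, 0, 0, 0, 0, 0, 0, 0.3], squeeze=80)

```text
time: 14.95
tool_pos: [0.4396, 0.0593, 0.0149]
tcp_rot: [-3.14, -0.107, -0.001]
wrist_force: [-1.7, -0.2, 6.4]
width: 0.632
```

```bash
python3 - <<'E'
from plan import *
st(); b=B['55'];p=P[4]; plan([((*b,.02),1,.3),((*b,.12),4,.3),((*p,.12),10,.3),((*p,.12),5,.3)])
E
```

```text
t 14.95 p [0.4396 0.0593 0.0149] yaw 0.068 tilt [0.0003 0.0001] F [-1.7 -0.2  6.4] w 0.632
CALL 0
0, 0.01, -0.17, 0, 0, 0, 0.3, 0, 0, -0.83, 0, 0, 0, 0.3, 0, 0, -0.83, 0, 0, 0, 0.3, 0, 0, -0.84, 0, 0, 0, 0.3, 0, 0, -0.83, 0, 0, 0, 0.3, 0.61, 0.83, 0, 0, 0, 0, 0.3, 0.61, 0.83, 0, 0, 0, 0, 0.3, 0.61, 0.83, 0, 0, 0, 0, 0.3, 0.61, 0.83, 0, 0, 0, 0, 0.3, 0.6, 0.83, 0, 0, 0, 0, 0.3
CALL 1
0.61, 0.83, 0, 0, 0, 0, 0.3, 0.6, 0.82, 0, 0, 0, 0, 0.3, 0.61, 0.83, 0, 0, 0, 0, 0.3, 0.6, 0.82, 0, 0, 0, 0, 0.3, 0.61, 0.83, 0, 0, 0, 0, 0.3, 0, 0, 0, 0, 0, 0, 0.3, 0, 0, 0, 0, 0, 0, 0.3, 0, 0, 0, 0, 0, 0, 0.3, 0, 0, 0, 0, 0, 0, 0.3, 0, 0, 0, 0, 0, 0, 0.3
end [ 0.6381 -0.1764  0.1199]
```

>>> arm_command(steps=[0, 0, -0.17, 0, 0, 0, 0.3, 0, 0, -0.83, 0, 0, 0, 0.3, 0, 0, -0.83, 0, 0, 0, 0.3, 0, 0, -0.84, 0, 0, 0, 0.3, 0, 0, -0.83, 0, 0, 0, 0.3, 0.61, 0.83, 0, 0, 0, 0, 0.3, 0.61, 0.83, 0, 0, 0, 0, 0.3, 0.61, 0.83, 0, 0, 0, 0, 0.3, 0.61, 0.83, 0, 0, 0, 0, 0.3, 0.6, 0.83, 0, 0, 0, 0, 0.3])

```text
time: 16.2
tool_pos: [0.5372, -0.0592, 0.1169]
tcp_rot: [-3.139, -0.107, 0.007]
wrist_force: [-0.2, 1.2, -8.6]
width: 0.633
```

>>> arm_command(steps=[0.61, 0.83, 0, 0, 0, 0, 0.3, 0.6, 0.82, 0, 0, 0, 0, 0.3, 0.61, 0.83, 0, 0, 0, 0, 0.3, 0.6, 0.82, 0, 0, 0, 0, 0.3, 0.61, 0.83, 0, 0, 0, 0, 0.3, 0, 0, 0, 0, 0, 0, 0.3, 0, 0, 0, 0, 0, 0, 0.3, 0, 0, 0, 0, 0, 0, 0.3, 0, 0, 0, 0, 0, 0, 0.3, 0, 0, 0, 0, 0, 0, 0.3])

```text
time: 17.45
tool_pos: [0.6377, -0.1757, 0.1192]
tcp_rot: [3.14, 0.108, 0.0]
wrist_force: [0.2, 0.3, -7.9]
width: 0.634
```

```bash
python3 - <<'E'
from plan import *
st(); p=P[4]; plan([((*p,.05),3,.3),((*p,.0335),2,.3),((*p,.0335),5,.3)])
E
```

```text
t 17.45 p [ 0.6377 -0.1757  0.1192] yaw 0.069 tilt [ 0.0001 -0.    ] F [ 0.2  0.3 -7.9] w 0.634
CALL 0
0, 0.01, 0.77, 0, 0, 0, 0.3, 0, 0.01, 0.77, 0, 0, 0, 0.3, 0.01, 0, 0.77, 0, 0, 0.01, 0.3, 0, 0, 0.27, 0, 0, 0, 0.3, 0, 0, 0.28, 0, 0, 0, 0.3, 0, 0, 0, 0, 0, 0, 0.3, 0, 0, 0, 0, 0, 0, 0.3, 0, 0, 0, 0, 0, 0, 0.3, 0, 0, 0, 0, 0, 0, 0.3, 0, 0, 0, 0, 0, 0, 0.3
end [ 0.6381 -0.1762  0.0334]
```

>>> arm_command(steps=[0, 0.01, 0.77, 0, 0, 0, 0.3, 0, 0.01, 0.77, 0, 0, 0, 0.3, 0.01, 0, 0.77, 0, 0, 0, 0.3, 0, 0, 0.27, 0, 0, 0, 0.3, 0, 0, 0.28, 0, 0, 0, 0.3, 0, 0, 0, 0, 0, 0, 0.3, 0, 0, 0, 0, 0, 0, 0.3, 0, 0, 0, 0, 0, 0, 0.3, 0, 0, 0, 0, 0, 0, 0.3, 0, 0, 0, 0, 0, 0, 0.3])

```text
time: 18.7
tool_pos: [0.6383, -0.1767, 0.0334]
tcp_rot: [3.14, 0.107, 0.001]
wrist_force: [-0.4, 0.0, -8.3]
width: 0.632
```

```bash
python3 - <<'E'
from plan import *
st(); p=P[4]; plan([((*p,.0305),2,.3),((*p,.0305),3,.3)])
E
```

```text
t 18.7 p [ 0.6383 -0.1767  0.0334] yaw 0.068 tilt [ 0.0003 -0.0001] F [-0.4  0.  -8.3] w 0.632
CALL 0
0, -0.01, 0.05, 0, 0, 0, 0.3, -0.01, 0, 0.05, 0, 0, 0, 0.3, 0, 0, 0, 0, 0, 0, 0.3, 0, 0, 0, 0, 0, 0, 0.3, 0, 0, 0, 0, 0, 0, 0.3
end [ 0.638  -0.1764  0.0304]
```

>>> arm_command(steps=[0, -0.01, 0.05, 0, 0, 0, 0.3, -0.01, 0, 0.05, 0, 0, 0, 0.3, 0, 0, 0.02, 0, 0, 0, 0.3, 0, 0, 0, 0, 0, 0, 0.3, 0, 0, 0, 0, 0, 0, 0.3, 0, 0, 0, 0, 0, 0, 0.3])

```text
time: 19.45
tool_pos: [0.6379, -0.1764, 0.03]
tcp_rot: [-3.14, -0.107, 0.0]
wrist_force: [-3.2, 1.5, -1.7]
width: 0.627
```

>>> arm_command(steps=[0, 0, 0.02, 0, 0, 0, 0.3, 0, 0, 0, 0, 0, 0, 0.3, 0, 0, 0, 0, 0, 0, 0.3])

```text
time: 19.82
tool_pos: [0.6379, -0.1764, 0.03]
tcp_rot: [-3.14, -0.107, 0.0]
wrist_force: [-5.6, 2.4, 2.9]
width: 0.632
```

The wrist force now shows the bush resting on the pad at z = 0.030. I'll release and retreat.

>>> arm_command(steps=[0, 0, 0, 0, 0, 0, 0.7, 0, 0, 0, 0, 0, 0, 0.9, 0, 0, 0, 0, 0, 0, 1, 0, 0, 0, 0, 0, 0, 1, 0, 0, -0.3, 0, 0, 0, 1, 0, 0, -0.8, 0, 0, 0, 1, 0, 0, -0.9, 0, 0, 0, 1, 0, 0, -0.9, 0, 0, 0, 1, 0, 0, 0, 0, 0, 0, 1, 0, 0, 0, 0, 0, 0, 1])

```text
time: 21.08
tool_pos: [0.6374, -0.1763, 0.1154]
tcp_rot: [-3.14, -0.107, 0.001]
wrist_force: [-0.9, 0.1, -1.0]
width: 1.002
```

```bash
python3 - <<'E'
from plan import *; from look import *
st(); s,c=snap('wrist','w5')
plan([((*B['28'],.12),8,.8),((*B['28'],.12),5,.7)])
E
```

```text
t 21.07 p [ 0.6374 -0.1763  0.1154] yaw 0.068 tilt [-0.0007  0.0002] F [-0.9  0.1 -1. ] w 1.002
CALL 0
-0.69, -0.56, -0.02, 0, 0, 0, 0.8, -0.69, -0.56, -0.02, 0, 0, 0, 0.8, -0.69, -0.56, -0.02, 0, 0, 0, 0.8, -0.69, -0.57, -0.02, 0, 0, 0, 0.8, -0.68, -0.56, -0.02, 0, 0, 0, 0.8, -0.69, -0.57, -0.02, 0, 0.01, 0, 0.8, -0.68, -0.56, -0.02, 0, 0, 0, 0.8, -0.69, -0.57, -0.03, -0.01, 0.01, 0, 0.8, 0, 0, 0, 0, 0, 0, 0.7, 0, 0, 0, 0, 0, 0, 0.7
CALL 1
0, 0, 0, 0, 0, 0, 0.7, 0, 0, 0, 0, 0, 0, 0.7, 0, 0, 0, 0, 0, 0, 0.7
end [ 0.4631 -0.0524  0.1201]
```

View pics/w5.png

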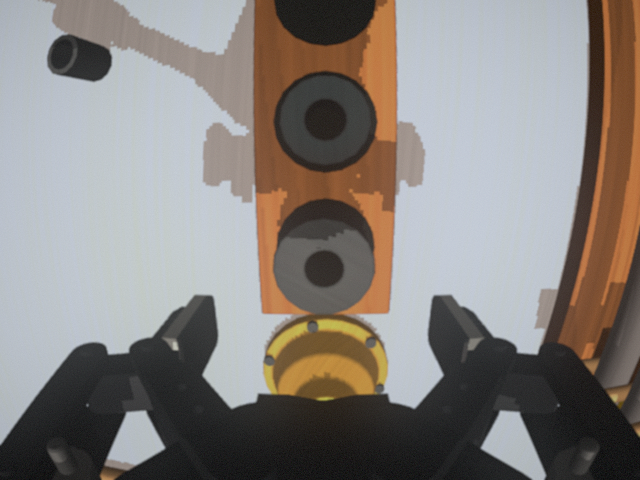

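The 55 mm bush stands on pad_4 with its top at (324,267), and the 46 mm bush sits concentric on pad_3 at (325,120). The bell hasn't moved. The 28 mm bush is next.

>>> arm_command(steps=[-0.69, -0.56, -0.02, 0, 0, 0, 0.8, -0.69, -0.56, -0.02, 0, 0, 0, 0.8, -0.69, -0.56, -0.02, 0, 0, 0, 0.8, -0.69, -0.57, -0.02, 0, 0, 0, 0.8, -0.68, -0.56, -0.02, 0, 0, 0, 0.8, -0.69, -0.57, -0.02, 0, 0, 0, 0.8, -0.68, -0.56, -0.02, 0, 0, 0, 0.8, -0.69, -0.57, -0.03, 0, 0, 0, 0.8, 0, 0, 0, 0, 0, 0, 0.7, 0, 0, 0, 0, 0, 0, 0.7])

```text
time: 22.38
tool_pos: [0.4642, -0.0529, 0.1206]
tcp_rot: [3.14, 0.107, -0.0]
wrist_force: [0.6, 0.8, 0.4]
width: 0.699
```

>>> arm_command(steps=[0, 0, 0, 0, 0, 0, 0.7, 0, 0, 0, 0, 0, 0, 0.7, 0, 0, 0, 0, 0, 0, 0.7])

```text
time: 22.75
tool_pos: [0.4643, -0.0529, 0.121]
tcp_rot: [-3.14, -0.107, 0.0]
wrist_force: [0.4, 0.1, -0.1]
width: 0.701
```

```bash
python3 - <<'E'
from plan import *; from look import *
st(); s,c=snap('wrist','w6'); b=B['28']; plan([((*b,.05),3,.7),((*b,.016),4,.7),((*b,.016),3,.7)])
E
```

```text
t 22.75 p [ 0.4643 -0.0529  0.121 ] yaw 0.068 tilt [-0.  0.] F [ 0.4  0.1 -0.1] w 0.701
CALL 0
-0.01, 0, 0.79, 0, 0, 0, 0.7, -0.01, -0.01, 0.79, 0, 0, 0, 0.7, -0.01, 0, 0.79, 0, 0, 0, 0.7, 0, 0, 0.28, 0, 0, 0, 0.7, 0, 0, 0.28, 0, 0, 0, 0.7, 0, 0, 0.29, 0, 0, 0, 0.7, 0, 0, 0.28, 0, 0, 0, 0.7, 0, 0, 0, 0, 0, 0, 0.7, 0, 0, 0, 0, 0, 0, 0.7, 0, 0, 0, 0, 0, 0, 0.7
end [ 0.4633 -0.0526  0.016 ]
```

View pics/w6.png

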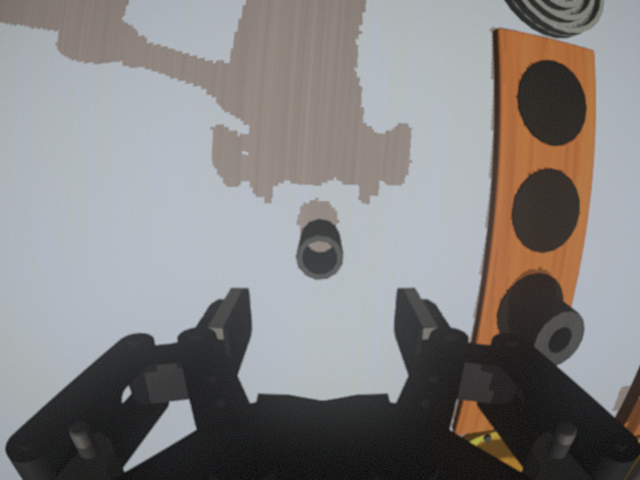

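The 28 mm bush is at (320,257), centred between the jaws. I'll descend and grip.

>>> arm_command(steps=[-0.01, 0, 0.79, 0, 0, 0, 0.7, -0.01, -0.01, 0.79, 0, 0, 0, 0.7, -0.01, 0, 0.79, 0, 0, 0, 0.7, 0, 0, 0.28, 0, 0, 0, 0.7, 0, 0, 0.28, 0, 0, 0, 0.7, 0, 0, 0.29, 0, 0, 0, 0.7, 0, 0, 0.28, 0, 0, 0, 0.7, 0, 0, 0, 0, 0, 0, 0.7, 0, 0, 0, 0, 0, 0, 0.7])

```text
time: 23.92
tool_pos: [0.4634, -0.0525, 0.0163]
tcp_rot: [3.14, 0.107, 0.001]
wrist_force: [-1.0, -0.8, 0.0]
width: 0.699
```

>>> arm_command(steps=[0, 0, 0, 0, 0, 0, 0.1, 0, 0, 0, 0, 0, 0, 0.1, 0, 0, 0, 0, 0, 0, 0.1, 0, 0, 0, 0, 0, 0, 0.1, 0, 0, 0, 0, 0, 0, 0.1, 0, 0, 0, 0, 0, 0, 0.1, 0, 0, 0, 0, 0, 0, 0.1], squeeze=40)

```text
time: 24.8
tool_pos: [0.4636, -0.0525, 0.0166]
tcp_rot: [3.14, 0.107, 0.001]
wrist_force: [-1.3, 0.4, 5.8]
width: 0.31
```

```bash
python3 - <<'E'
from plan import *
st(); b=B['28'];p=P[1]; plan([((*b,.021),1,.1),((*b,.12),4,.1),((*p,.12),8,.1),((*p,.12),5,.1)])
E
```

```text
t 24.8 p [ 0.4636 -0.0525  0.0166] yaw 0.068 tilt [ 0.0007 -0.0001] F [-1.3  0.4  5.8] w 0.31
CALL 0
-0.01, 0, -0.15, 0, -0.01, 0, 0.1, 0, 0, -0.82, 0, 0, 0, 0.1, 0, 0, -0.83, 0, 0, 0, 0.1, 0, 0, -0.82, 0, 0, 0, 0.1, 0, 0, -0.83, 0, 0, 0, 0.1, 0.69, -0.43, 0, 0, 0, 0, 0.1, 0.69, -0.43, 0, 0, 0, 0, 0.1, 0.69, -0.43, 0, 0, 0, 0, 0.1, 0.69, -0.43, 0, 0, 0, 0, 0.1, 0.69, -0.43, 0, 0, 0, 0, 0.1
CALL 1
0.69, -0.43, 0, 0, 0, 0, 0.1, 0.69, -0.43, 0, 0, 0, 0, 0.1, 0.7, -0.42, 0, 0, 0, 0, 0.1, 0, 0, 0, 0, 0, 0, 0.1, 0, 0, 0, 0, 0, 0, 0.1, 0, 0, 0, 0, 0, 0, 0.1, 0, 0, 0, 0, 0, 0, 0.1, 0, 0, 0, 0, 0, 0, 0.1
end [0.6218 0.0615 0.12  ]
```

>>> arm_command(steps=[0, 0, -0.15, 0, 0, 0, 0.1, 0, 0, -0.82, 0, 0, 0, 0.1, 0, 0, -0.83, 0, 0, 0, 0.1, 0, 0, -0.82, 0, 0, 0, 0.1, 0, 0, -0.83, 0, 0, 0, 0.1, 0.69, -0.43, 0, 0, 0, 0, 0.1, 0.69, -0.43, 0, 0, 0, 0, 0.1, 0.69, -0.43, 0, 0, 0, 0, 0.1, 0.69, -0.43, 0, 0, 0, 0, 0.1, 0.69, -0.43, 0, 0, 0, 0, 0.1])

```text
time: 26.05
tool_pos: [0.5626, 0.0208, 0.1174]
tcp_rot: [-3.139, -0.109, 0.005]
wrist_force: [-0.4, -0.6, -0.1]
width: 0.312
```

>>> arm_command(steps=[0.69, -0.43, 0, 0, 0, 0, 0.1, 0.69, -0.43, 0, 0, 0, 0, 0.1, 0.7, -0.42, 0, 0, 0, 0, 0.1, 0, 0, 0, 0, 0, 0, 0.1, 0, 0, 0, 0, 0, 0, 0.1, 0, 0, 0, 0, 0, 0, 0.1, 0, 0, 0, 0, 0, 0, 0.1, 0, 0, 0, 0, 0, 0, 0.1])

```text
time: 27.05
tool_pos: [0.6214, 0.0612, 0.1198]
tcp_rot: [3.14, 0.106, 0.0]
wrist_force: [-0.4, -0.3, -0.2]
width: 0.315
```

```bash
python3 - <<'E'
from plan import *
st(); p=P[1]; plan([((*p,.05),3,.1),((*p,.034),2,.1),((*p,.034),5,.1)])
E
```

```text
t 27.05 p [0.6214 0.0612 0.1198] yaw 0.068 tilt [ 0.0002 -0.    ] F [-0.4 -0.3 -0.2] w 0.315
CALL 0
0, 0, 0.78, 0, 0, 0, 0.1, 0.01, 0, 0.77, 0, 0, 0, 0.1, 0, -0.01, 0.78, 0, 0, 0, 0.1, 0, 0, 0.27, 0, 0, 0, 0.1, 0, 0, 0.26, 0, 0, 0, 0.1, 0, 0, 0, 0, 0, 0, 0.1, 0, 0, 0, 0, 0, 0, 0.1, 0, 0, 0, 0, 0, 0, 0.1, 0, 0, 0, 0, 0, 0, 0.1, 0, 0, 0, 0, 0, 0, 0.1
end [0.6217 0.0615 0.034 ]
```

>>> arm_command(steps=[0, 0, 0.78, 0, 0, 0, 0.1, 0.01, 0, 0.77, 0, 0, 0, 0.1, 0, -0.01, 0.78, 0, 0, 0, 0.1, 0, 0, 0.27, 0, 0, 0, 0.1, 0, 0, 0.26, 0, 0, 0, 0.1, 0, 0, 0, 0, 0, 0, 0.1, 0, 0, 0, 0, 0, 0, 0.1, 0, 0, 0, 0, 0, 0, 0.1, 0, 0, 0, 0, 0, 0, 0.1, 0, 0, 0, 0, 0, 0, 0.1])

```text
time: 28.3
tool_pos: [0.622, 0.0619, 0.034]
tcp_rot: [-3.14, -0.107, -0.001]
wrist_force: [-0.4, -0.2, -1.6]
width: 0.313
```

```bash
python3 - <<'E'
from plan import *; from look import *
st(); p=P[1]; plan([((*p,.032),2,.1),((*p,.032),3,.1)])
s,c=snap('side','s3'); cv2.imwrite('pics/s3c.png',cv2.resize(c['img'][160:360,300:560,::-1],None,fx=3,fy=3,interpolation=2))
E
```

```text
t 28.3 p [0.622  0.0619 0.034 ] yaw 0.068 tilt [0.0004 0.    ] F [-0.4 -0.2 -1.6] w 0.313
CALL 0
-0.01, 0.01, 0.03, 0, 0, 0, 0.1, 0, 0, 0.04, 0, 0, 0, 0.1, 0, 0, 0, 0, 0, 0, 0.1, 0, 0, 0, 0, 0, 0, 0.1, 0, 0, 0, 0, 0, 0, 0.1
end [0.6217 0.0615 0.0319]
```

View pics/s3c.png

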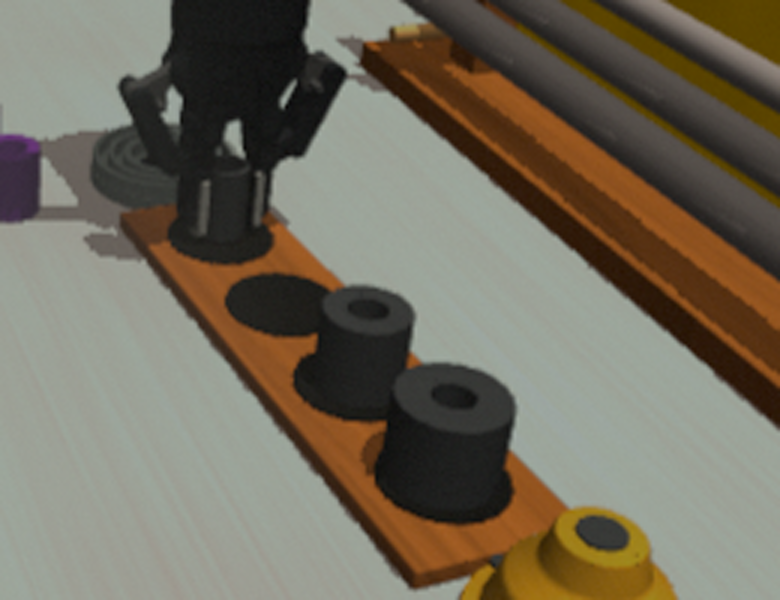

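The 28 mm bush is upright over pad_1, and the 46 and 55 mm bushes are standing on their pads.

>>> arm_command(steps=[-0.01, 0.01, 0.03, 0, 0, 0, 0.1, 0, 0, 0.04, 0, 0, 0, 0.1, 0, 0, 0.02, 0, 0, 0, 0.1, 0, 0, 0, 0, 0, 0, 0.1, 0, 0, 0, 0, 0, 0, 0.1, 0, 0, 0, 0, 0, 0, 0.1])

```text
time: 29.1
tool_pos: [0.6216, 0.0615, 0.0316]
tcp_rot: [3.14, 0.107, -0.0]
wrist_force: [-2.3, -0.8, 5.0]
width: 0.314
```

>>> arm_command(steps=[0, 0, 0.02, 0, 0, 0, 0.1, 0, 0, 0, 0, 0, 0, 0.1, 0, 0, 0, 0, 0, 0, 0.1])

```text
time: 29.48
tool_pos: [0.6216, 0.0615, 0.0316]
tcp_rot: [3.14, 0.107, -0.0]
wrist_force: [-4.4, -0.1, 7.9]
width: 0.31
```

>>> arm_command(steps=[0, 0, -0.03, 0, 0, 0, 0.1, 0, 0, 0, 0, 0, 0, 0.1, 0, 0, 0, 0, 0, 0, 0.4, 0, 0, 0, 0, 0, 0, 0.5, 0, 0, 0, 0, 0, 0, 0.7, 0, 0, 0, 0, 0, 0, 0.7, 0, 0, -0.3, 0, 0, 0, 0.7, 0, 0, -0.8, 0, 0, 0, 0.7, 0, 0, -0.9, 0, 0, 0, 0.7, 0, 0, -0.9, 0, 0, 0, 0.7])

```text
time: 30.72
tool_pos: [0.6218, 0.0615, 0.1199]
tcp_rot: [-3.14, -0.107, -0.001]
wrist_force: [0.7, 0.8, 0.5]
width: 0.7
```

>>> arm_command(steps=[0, 0, 0, 0, 0, 0, 0.7, 0, 0, 0, 0, 0, 0, 0.7])

```text
time: 30.98
tool_pos: [0.6213, 0.0615, 0.1181]
tcp_rot: [3.14, 0.107, -0.001]
wrist_force: [-0.1, 0.2, 0.0]
width: 0.701
```

```bash
python3 - <<'E'
from plan import *; from look import *
st(); s,c=snap('wrist','w7')
plan([((*B['37'],.12),8,.7),((*B['37'],.12),5,.7)])
E
```

```text
t 30.98 p [0.6213 0.0615 0.1181] yaw 0.068 tilt [-0.0003 -0.    ] F [-0.1  0.2  0. ] w 0.701
CALL 0
-0.72, -0.48, -0.01, 0, 0, 0, 0.7, -0.72, -0.47, -0.01, 0, 0, 0, 0.7, -0.72, -0.48, -0.01, 0, 0, 0, 0.7, -0.72, -0.47, -0.01, 0, 0, 0, 0.7, -0.72, -0.48, -0.01, 0, 0, 0, 0.7, -0.72, -0.47, -0.01, 0, 0.01, 0, 0.7, -0.72, -0.48, -0.01, 0, 0, 0, 0.7, -0.72, -0.47, -0.01, 0, 0.01, 0, 0.7, 0, 0, 0, 0, 0, 0, 0.7, 0, 0, 0, 0, 0, 0, 0.7
CALL 1
0, 0, 0, 0, 0, 0, 0.7, 0, 0, 0, 0, 0, 0, 0.7, 0, 0, 0, 0, 0, 0, 0.7
end [0.4406 0.1635 0.12  ]
```

View pics/w7.png

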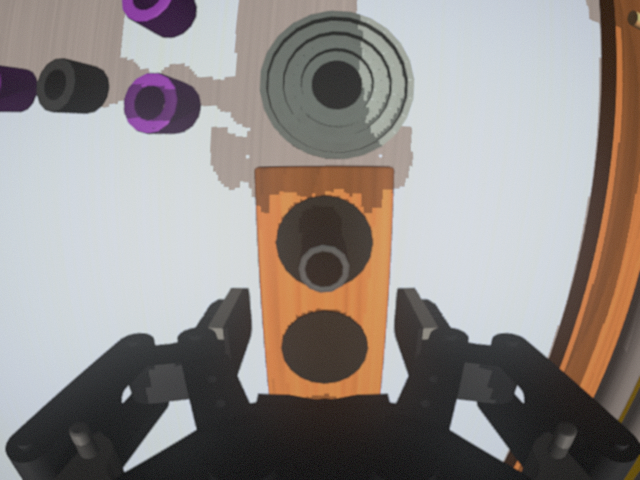

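The 28 mm bush stands on pad_1 with its top at (324,268), and the seal is untouched. The 37 mm bush is last.

>>> arm_command(steps=[-0.72, -0.48, -0.01, 0, 0, 0, 0.7, -0.72, -0.47, -0.01, 0, 0, 0, 0.7, -0.72, -0.48, -0.01, 0, 0, 0, 0.7, -0.72, -0.47, -0.01, 0, 0, 0, 0.7, -0.72, -0.48, -0.01, 0, 0, 0, 0.7, -0.72, -0.47, -0.01, 0, 0, 0, 0.7, -0.72, -0.48, -0.01, 0, 0, 0, 0.7, -0.72, -0.47, -0.01, 0, 0, 0, 0.7, 0, 0, 0, 0, 0, 0, 0.7, 0, 0, 0, 0, 0, 0, 0.7])

```text
time: 32.28
tool_pos: [0.4418, 0.1637, 0.121]
tcp_rot: [3.14, 0.108, 0.002]
wrist_force: [0.2, -1.3, 1.2]
width: 0.696
```

>>> arm_command(steps=[0, 0, 0, 0, 0, 0, 0.65, 0, 0, 0, 0, 0, 0, 0.65, 0, 0, 0, 0, 0, 0, 0.65])

```text
time: 32.65
tool_pos: [0.4418, 0.1633, 0.1207]
tcp_rot: [3.14, 0.106, -0.0]
wrist_force: [-1.0, -0.3, -0.7]
width: 0.653
```

```bash
python3 - <<'E'
from plan import *; from look import *
st(); s,c=snap('wrist','w8'); b=B['37']; plan([((*b,.05),3,.65),((*b,.016),4,.65),((*b,.016),3,.65)])
E
```

```text
t 32.65 p [0.4418 0.1633 0.1207] yaw 0.068 tilt [-0. -0.] F [-1.  -0.3 -0.7] w 0.653
CALL 0
-0.01, 0, 0.79, 0, 0, 0, 0.65, -0.01, -0.01, 0.78, 0, 0, 0, 0.65, -0.02, 0, 0.79, 0, 0, 0, 0.65, 0, 0, 0.28, 0, 0, 0, 0.65, 0, 0, 0.28, 0, 0, 0, 0.65, 0, 0, 0.29, 0, 0, 0, 0.65, 0.01, 0, 0.28, 0, 0, 0, 0.65, 0, 0, 0, 0, 0, 0, 0.65, 0, 0, 0, 0, 0, 0, 0.65, 0, 0, 0, 0, 0, 0, 0.65
end [0.4408 0.1635 0.016 ]
```

View pics/w8.png

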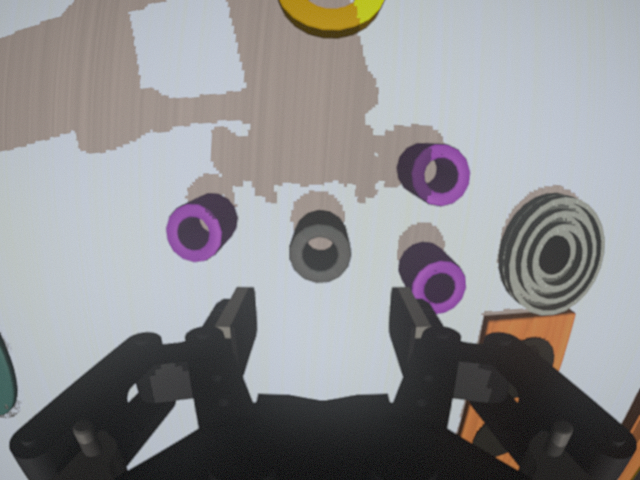

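The 37 mm bush is at (320,252). The purple tubes are about 72 and 76 mm to either side, so narrowing the opening to 0.6 leaves the fingers enough clearance.

>>> arm_command(steps=[-0.01, 0, 0.79, 0, 0, 0, 0.6, -0.01, -0.01, 0.78, 0, 0, 0, 0.6, -0.02, 0, 0.79, 0, 0, 0, 0.6, 0, 0, 0.28, 0, 0, 0, 0.6, 0, 0, 0.28, 0, 0, 0, 0.6, 0, 0, 0.29, 0, 0, 0, 0.6, 0, 0, 0.28, 0, 0, 0, 0.6, 0, 0, 0, 0, 0, 0, 0.6, 0, 0, 0, 0, 0, 0, 0.6])

```text
time: 33.83
tool_pos: [0.4405, 0.1638, 0.0163]
tcp_rot: [-3.14, -0.107, -0.001]
wrist_force: [-0.4, -0.1, 0.1]
width: 0.6
```

>>> arm_command(steps=[0, 0, 0, 0, 0, 0, 0.15, 0, 0, 0, 0, 0, 0, 0.15, 0, 0, 0, 0, 0, 0, 0.15, 0, 0, 0, 0, 0, 0, 0.15, 0, 0, 0, 0, 0, 0, 0.15, 0, 0, 0, 0, 0, 0, 0.15], squeeze=50)

```text
time: 34.58
tool_pos: [0.4406, 0.1639, 0.0167]
tcp_rot: [-3.14, -0.107, -0.001]
wrist_force: [-1.5, 0.2, 6.3]
width: 0.429
```

```bash
python3 - <<'E'
from plan import *
st(); b=B['37'];p=P[2]; plan([((*b,.021),1,.15),((*b,.13),4,.15),((*p,.13),9,.15),((*p,.13),5,.15)])
E
```

```text
t 34.58 p [0.4406 0.1639 0.0167] yaw 0.068 tilt [0.0007 0.0003] F [-1.5  0.2  6.3] w 0.429
CALL 0
0, 0.01, -0.14, 0, -0.01, 0, 0.15, 0, 0, -0.91, 0, 0, 0, 0.15, 0, 0, -0.91, 0, 0, 0, 0.15, 0, 0, -0.91, 0, 0, 0, 0.15, 0, 0, -0.91, 0, 0, 0, 0.15, 0.64, 0.72, 0, 0, 0, 0, 0.15, 0.64, 0.72, 0, 0, 0, 0, 0.15, 0.64, 0.72, 0, 0, 0, 0, 0.15, 0.65, 0.72, 0, 0, 0, 0, 0.15, 0.64, 0.71, 0, 0, 0, 0, 0.15
CALL 1
0.65, 0.72, 0, 0, 0, 0, 0.15, 0.64, 0.71, 0, 0, 0, 0, 0.15, 0.65, 0.72, 0, 0, 0, 0, 0.15, 0.64, 0.71, 0, 0, 0, 0, 0.15, 0, 0, 0, 0, 0, 0, 0.15, 0, 0, 0, 0, 0, 0, 0.15, 0, 0, 0, 0, 0, 0, 0.15, 0, 0, 0, 0, 0, 0, 0.15, 0, 0, 0, 0, 0, 0, 0.15
end [ 0.6272 -0.0177  0.13  ]
```

>>> arm_command(steps=[0, 0, -0.14, 0, 0, 0, 0.15, 0, 0, -0.91, 0, 0, 0, 0.15, 0, 0, -0.91, 0, 0, 0, 0.15, 0, 0, -0.91, 0, 0, 0, 0.15, 0, 0, -0.91, 0, 0, 0, 0.15, 0.64, 0.72, 0, 0, 0, 0, 0.15, 0.64, 0.72, 0, 0, 0, 0, 0.15, 0.64, 0.72, 0, 0, 0, 0, 0.15, 0.65, 0.72, 0, 0, 0, 0, 0.15, 0.64, 0.71, 0, 0, 0, 0, 0.15])

```text
time: 35.83
tool_pos: [0.5435, 0.062, 0.1286]
tcp_rot: [3.14, 0.107, -0.002]
wrist_force: [0.7, -0.1, -2.7]
width: 0.427
```

>>> arm_command(steps=[0.65, 0.72, 0, 0, 0, 0, 0.15, 0.64, 0.71, 0, 0, 0, 0, 0.15, 0.65, 0.72, 0, 0, 0, 0, 0.15, 0.64, 0.71, 0, 0, 0, 0, 0.15, 0, 0, 0, 0, 0, 0, 0.15, 0, 0, 0, 0, 0, 0, 0.15, 0, 0, 0, 0, 0, 0, 0.15, 0, 0, 0, 0, 0, 0, 0.15, 0, 0, 0, 0, 0, 0, 0.15])

```text
time: 36.95
tool_pos: [0.6265, -0.0171, 0.1296]
tcp_rot: [-3.14, -0.108, -0.0]
wrist_force: [0.1, 0.1, -3.4]
width: 0.425
```

```bash
python3 - <<'E'
from plan import *
st(); p=P[2]; plan([((*p,.05),4,.15),((*p,.0335),2,.15),((*p,.0335),4,.15)])
E
```

```text
t 36.95 p [ 0.6265 -0.0171  0.1296] yaw 0.069 tilt [0.0001 0.    ] F [ 0.1  0.1 -3.4] w 0.425
CALL 0
0.01, 0.01, 0.66, 0, 0, 0, 0.15, 0, 0.01, 0.66, 0, 0, 0, 0.15, 0.01, 0, 0.67, 0, 0, 0, 0.15, 0, 0.01, 0.66, 0, 0, 0.01, 0.15, 0, 0, 0.28, 0, 0, 0, 0.15, 0, 0, 0.27, 0, 0, 0, 0.15, 0, 0, 0, 0, 0, 0, 0.15, 0, 0, 0, 0, 0, 0, 0.15, 0, 0, 0, 0, 0, 0, 0.15, 0, 0, 0, 0, 0, 0, 0.15
end [ 0.6272 -0.0179  0.0336]
```

>>> arm_command(steps=[0.01, 0.01, 0.66, 0, 0, 0, 0.15, 0, 0.01, 0.66, 0, 0, 0, 0.15, 0.01, 0, 0.67, 0, 0, 0, 0.15, 0, 0.01, 0.66, 0, 0, 0, 0.15, 0, 0, 0.28, 0, 0, 0, 0.15, 0, 0, 0.27, 0, 0, 0, 0.15, 0, 0, 0, 0, 0, 0, 0.15, 0, 0, 0, 0, 0, 0, 0.15, 0, 0, 0, 0, 0, 0, 0.15, 0, 0, 0, 0, 0, 0, 0.15])

```text
time: 38.2
tool_pos: [0.6278, -0.0184, 0.0341]
tcp_rot: [3.14, 0.107, 0.002]
wrist_force: [0.6, 0.1, -3.1]
width: 0.432
```

```bash
python3 - <<'E'
from plan import *
st(); p=P[2]; plan([((*p,.0317),2,.15),((*p,.0317),3,.15)])
E
```

```text
t 38.2 p [ 0.6278 -0.0184  0.0341] yaw 0.068 tilt [ 0.0011 -0.0001] F [ 0.6  0.1 -3.1] w 0.432
CALL 0
-0.01, -0.01, 0.04, 0, -0.01, 0, 0.15, -0.01, -0.01, 0.04, 0, 0, 0, 0.15, 0, 0, 0, 0, 0, 0, 0.15, 0, 0, 0, 0, 0, 0, 0.15, 0, 0, 0, 0, 0, 0, 0.15
end [ 0.6272 -0.0178  0.0317]
```

>>> arm_command(steps=[-0.01, -0.01, 0.04, 0, 0, 0, 0.15, -0.01, -0.01, 0.04, 0, 0, 0, 0.15, 0, 0, 0.01, 0, 0, 0, 0.15, 0, 0, 0, 0, 0, 0, 0.15, 0, 0, 0, 0, 0, 0, 0.15, 0, 0, 0, 0, 0, 0, 0.15])

```text
time: 38.95
tool_pos: [0.627, -0.0179, 0.0318]
tcp_rot: [3.14, 0.107, 0.001]
wrist_force: [-2.4, -0.7, 5.0]
width: 0.426
```

The bush has touched down. I'll release it and retreat well clear, back towards the robot's right and up.

>>> arm_command(steps=[0, 0, -0.02, 0, 0, 0, 0.15, 0, 0, 0, 0, 0, 0, 0.15, 0, 0, 0, 0, 0, 0, 0.55, 0, 0, 0, 0, 0, 0, 0.7, 0, 0, 0, 0, 0, 0, 0.8, 0, 0, 0, 0, 0, 0, 0.8, 0, 0, -0.3, 0, 0, 0, 0.8, 0, 0, -0.8, 0, 0, 0, 0.8, 0, 0, -0.9, 0, 0, 0, 0.8, 0, 0, -0.9, 0, 0, 0, 0.8])

```text
time: 40.2
tool_pos: [0.6269, -0.0178, 0.1199]
tcp_rot: [-3.14, -0.107, -0.001]
wrist_force: [0.1, 0.6, 0.3]
width: 0.799
```

>>> arm_command(steps=[-0.4, 0, -0.9, 0, 0, 0, 0.8, -0.9, 0.3, -0.3, 0, 0, 0, 0.8, -0.9, 0.6, 0, 0, 0, 0, 0.8, -0.9, 0.9, 0, 0, 0, 0, 0.8, -0.9, 0.9, 0, 0, 0, 0, 0.8, -0.5, 0.9, 0, 0, 0, 0, 0.8, 0, 0.9, 0, 0, 0, 0, 0.8, 0, 0.9, 0, 0, 0, 0, 0.8, 0, 0.9, 0, 0, 0, 0, 0.8, 0, 0.9, 0, 0, 0, 0, 0.8])

```text
time: 41.45
tool_pos: [0.5069, -0.2435, 0.1552]
tcp_rot: [3.139, 0.107, 0.002]
wrist_force: [-0.1, -0.8, 0.6]
width: 0.801
```

>>> arm_command(steps=[0, 0.9, 0, 0, 0, 0, 0.8, 0, 0.9, 0, 0, 0, 0, 0.8, 0, 0.9, 0, 0, 0, 0, 0.8, 0, 0, 0, 0, 0, 0, 0.8, 0, 0, 0, 0, 0, 0, 0.8])

```text
time: 42.08
tool_pos: [0.5121, -0.3231, 0.1543]
tcp_rot: [-3.139, -0.106, 0.0]
wrist_force: [-0.9, -0.2, -0.8]
width: 0.794
```

```bash
python3 - <<'E'
from plan import *; from look import *; from geo import *
st()
for cam in ['top','side']:
    s,c=snap(cam,cam+'9'); d=c; im=cv2.resize(c['img'][:,:,::-1],None,fx=4,fy=4,interpolation=2)
    t=np.linspace(0,2*np.pi,60)
    for k,dia in {1:28,2:37,3:46,4:55}.items():
        for z,D in [(.060,dia),(.015,64)]:
            pts=np.array([proj(d,[P[k][0]+D/2000*np.cos(a),P[k][1]+D/2000*np.sin(a),z]) for a in t])
            cv2.polylines(im,[((pts+.5)*4-.5).astype(int)],True,(0,255,0),1)
    im= im[480:1000,780:2140] if cam=='top' else im[720:1640,1200:2200]
    cv2.imwrite(f'pics/fin_{cam}.png',cv2.resize(im,None,fx=.58,fy=.58,interpolation=3))
E
```

```text
t 42.08 p [ 0.5121 -0.3231  0.1543] yaw 0.068 tilt [-0.0003  0.0007] F [-0.9 -0.2 -0.8] w 0.794
```

View pics/fin_top.png

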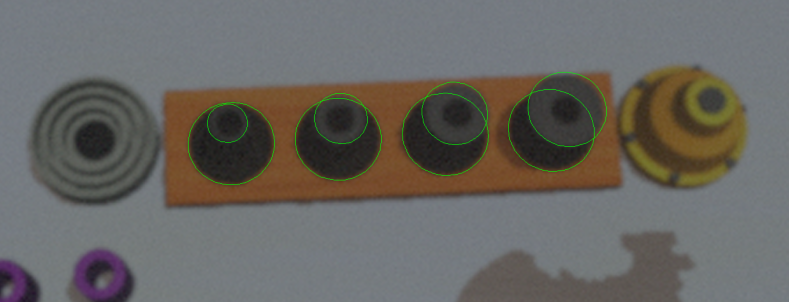

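View pics/fin_side.png

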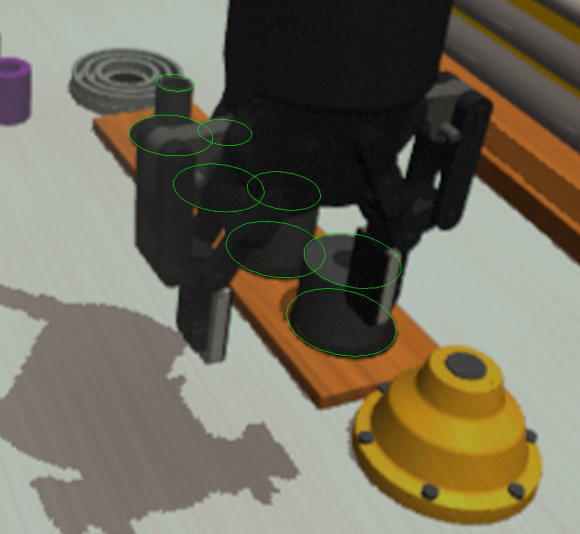

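In the top view, all four rims match the outlines predicted for bushes centred on their pads to within about a pixel. The bell is at about (490,174), where it started, and the seal hasn't moved. The gripper partly blocks the side view, but it touches nothing. I'll hand the job in.

```bash
python3 -c "
from workcell import bot
print(bot.finish_job())"
```

```text
the job is handed in; nothing more can be done
None
```

All four bushes are standing upright on the middles of their pads, in the order you asked for. From the bronze bell to the seal they run 55 mm (pad_4), 46 mm (pad_3), 37 mm (pad_2) and 28 mm (pad_1). I handed the job in at about 42 s of the 112 s allowed.

- **Placing:** I lowered each bush until the wrist force showed it resting on its pad. The force readings stayed under about 10 N.
- **Last check, top camera:** all four rims lined up with the outlines predicted for centred bushes, to within about a pixel (roughly 1–2 mm). The bell and the seal are where they started.
- **Last check, side camera:** the arm was in front of most of the rail, so this view confirmed little. I took it from the same parked position, with the gripper clear of everything.
- **Other checks:** wrist-camera pictures after releasing the 55, 46 and 28 mm bushes also showed them upright and in line with their pads. I took no such picture for the 37 mm bush, so it rests on the top view alone. No check failed or disagreed.

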